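# Lock the piping-nozzle case

## Task

Lock up the nozzle case: shut its lid fully so that the hasp lies on the lock, swing the U-shaped shackle round until its free leg stands over the hasp's eye, and press it down gently until the hidden catch clicks and the shackle stays down by itself when you let go. How deep the catch sits differs each time, so go by feel and never ram the shackle into the lock; leave the other things on the table where they are.

Things in the scene. Friction and masses are not known exactly. Their poses are not given: they have to be found in the camera images.
- case: Steel case fixed on the table, 120 mm deep (x) x 150 wide (y) x 50 high, piping nozzles in it. Origin: centre of its underside, on the table; x points from its lock side (nearest the robot) to its hinge side, z up. A steel lock block 36 deep x 84 wide x 50 mm high is fixed before it, centred at x = -80, y = 0 mm of the case.
- lid (a joint): Hinge of the case's flat lid, rad: 0 = shut, grows as its front edge (lock side) lifts. Axis along the case's y at x = +62, z = 50 mm of the case. Lid: 124 mm deep from the hinge, 154 wide, 6 thick (top at 56 mm when shut). The hinge is stiff: the lid stays where it is left; about 2 to 5 N of push moves it.
- lid_front (a point): Middle of the lid's front edge, on its upper face, 124 mm from the hinge axis; it moves with the lid.
- hasp_eye (a point): Centre of the 17 x 17 mm eye in the hasp: a flat tongue 3 mm thick, 36 mm wide, that juts 34 mm beyond the lid's front edge, centred at y = +25 mm of the case, and moves with the lid. With the lid shut it lies on the lock block, the eye round the lock's open hole.
- lock_hole (a point): Centre of the mouth of the open round hole (14 mm across) in the top of the lock block, 50 mm above the table; it takes the shackle's free leg.
- swivel (a joint): Turn of the U-shaped shackle about its long leg, which stays upright in the lock block at x = -80, y = -25 mm of the case. Rad: 0 = free leg exactly over the open hole; positive = swung away towards the robot (counter-clockwise from above); it can go 0.3 past 0. Turns with almost no effort and stays. The free leg enters the hole only within about 0.06 of 0.
- shackle (a joint): How far the shackle is pressed down, m. 0 = fully up, held by a spring (about 2 N at the top, 6 N low down). A hidden spring catch in the hole snaps over the free leg; its depth is adjustable, unseen and varies: it clicks between 0.024 and 0.043. The leg meets it some 8 mm before; a solid stop lies 2 mm below the click. Caught, the shackle stays down when let go; not caught, it springs back up.
- toe_tip (a point): Lower tip of the shackle's free leg (10 mm thick, a lug and a neck at its end); 60 mm above the table, 10 mm above the lock block, when the shackle is up.
- bow_mid (a point): Middle of the shackle's straight top bar (bow), on the bar's axis: round steel, 10 mm thick, straight for 30 mm, joining two upright legs 50 mm apart; 107 mm above the table when up. y runs along the bar from the long leg to the free leg. While the shackle is up, 48 mm are free between bar and hasp for fingertips. Pressing the bar to the click takes 8 to 14 N.
- timer_mid (a point): Bystander near the case, loose: white digital kitchen timer, 70 x 64 x 19 mm. The point is its centre. To be left where it is.
- ring_cutter_mid (a point): Bystander near the case, loose: small plain round steel cutter, 40 mm across, 35 mm high. The point is its centre. To be left where it is.
- spare_nozzle_mid (a point): Bystander near the case, loose: white plastic nozzle, 48 mm across, 52 mm high. The point is its centre. To be left where it is.
- tape_roll_mid (a point): Bystander near the case, loose: roll of tape lying flat, 98 mm across, 25 mm high. The point is its centre. To be left where it is.
- marker_mid (a point): Bystander near the case, loose: marker pen, 142 mm long, 17 mm thick. The point is its centre. To be left where it is.
- biscuit_mid (a point): Bystander near the case, loose: brown biscuit half, 33 x 69 x 11 mm. The point is its centre. To be left where it is.
Mind the look-alikes: they are no part of the job. There is more than one size of the case; the job needs the larger.

How it is judged:
On the way, in this order (a step that is already met when the one before it is completed fails the run):
1. the lid is shut while the shackle is still up (value of joint lid below 0.05 rad and value of joint shackle below 0.008 m), for 0.2 s.
2. with the lid shut, the shackle is turned so that its free leg is over the eye (value of joint lid below 0.05 rad and value of joint swivel between -0.08 and 0.08 rad), for 0.1 s.
3. the shackle is pressed down into the lock (all of step 2 and value of joint shackle above 0.016 m), for 0.1 s.
At the end, for the whole second after the job is handed in: The lid is shut (within 0.05 rad), the shackle's free leg is in the hole through the hasp's eye (turned within 0.08 rad of straight), and the shackle, let go, stays down at more than 16 mm and at rest, held by the catch (all of step 3 and velocity of joint shackle between -0.01 and 0.01 m/s); the robot touches nothing.
It fails at once if the shackle is driven into the lock (its top, catch or stop) with more than 20 N (contact force between shackle and lock above 20 N).
It fails at once if one of the bystanders (timer, ring cutter, spare nozzle, tape roll, marker, biscuit) is pushed more than 20 mm from its place (distance of any of timer_mid, ring_cutter_mid, spare_nozzle_mid, tape_roll_mid, marker_mid, biscuit_mid from where it was at the start of the episode above 0.02 m).
It also fails if it takes over 54 s, if anything falls off the work surface, if the arm or the gripper's body presses on something with over 40 N, if the wrist force passes 120 N, or if a joint passes its speed limit or range.

## Robot

A 7-joint arm with a two-finger parallel gripper is mounted at the origin on a cart in front of the work surface, level with it; the furniture and walls round the work are solid. World frame = base frame: x ahead of the robot, y to its left, z up, the work surface at z = 0. Lengths are in m, angles in rad, forces in N, time in s.
With the tool pointing down it reaches from about 0.4 to 0.85 m from the base axis. Payload 10.4 kg.
Tool frame: the origin (TCP) lies midway between the tips of the shut fingers; the grasp point (between the pads) lies 19 mm behind it; z points along the fingers, y is the direction in which the jaws open and shut (so a half turn about z gives the same grasp; the last joint's range is limited). The gripper opens to 85 mm and grips with 20 to 120 N. Pads are 22 mm wide; open, the fingers measure 114 mm over their backs; the gripper's body (76 mm by 85 mm) begins 54 mm behind the grasp point. The pads swing forward as they close: fully open they stand 13 mm farther back than shut.
Start: joints at [1.32, 0.332, -0.065, 1.46, 0.022, 1.35, -0.088], TCP at [0.141, -0.609, 0.231] pointing down, gripper open.
Joint ranges: [-2.6, 2.6], [-0.5, 2.12], [-1.47, 1.34], [0.16, 2.42], [-1.27, 4.41], [0.06, 2.06], [-2.6, 2.6]. Speed limits (rad/s): [2.22, 2.22, 2.79, 2.79, 3.14, 3.14, 3.14].

## Interface

Orientations are given as a unit quaternion [x, y, z, w].
In Python, from workcell import manip, viewer gives the robot as it stands.
- The arm moves only by the tool move_arm, never from a script. Its argument "deltas" is a list of rows, each a list of 7 numbers: the shift along the tool's x, y, z in m, then the turn, a rotation vector about the tool's x, y, z in degrees, then the opening, from -1 (shut) to 1 (fully open). In form: [[dx, dy, dz, wx, wy, wz, gripper], ...]. A call has 1 to 10 rows; each row shifts and turns the commanded pose from where the row before left it, along the tool's axes as they then stand; what a row does not reach is not made up. A row lasts 1/8 s, in which the tool goes at most 62.5 mm and 10.7 degrees, less where a joint would pass 70% of its speed; a pose out of reach is approached as far as the arm can. A call with a gripper value outside its range is refused whole. The fingers move at their own pace and stop on an object; "force" is the grip in N (left out, the last holds). Time passes only in rows, so rows that do not move let the fingers close. It gives the time, the measured TCP pose, the force and the opening at its end, in the units of the state.
- manip.get_obs(): the state, without advancing time (a new reading comes with each control period).
- viewer.camera(name): name is "scene" or "top" or "wrist"; returns (picture, depth): 480x640x3 uint8, red, green, blue; 480x640 float32, m along the optical axis (not along the pixel's ray), 0 where there is no reading.
- viewer.calibration(name): a dict with "fx", "fy", "cx", "cy" (pixels), "R" (3x3) and "t" (3): a world point X has camera coordinates R X + t; the wrist camera has in their place "T_tool_cam" (4x4, takes a point from camera to tool coordinates, whose origin is the TCP and whose axes are the flange's). Camera axes: x right, y down, z forward; pixel columns grow to the right and rows downward; lengths in m; the calibration is good to about 2 mm. A picture is of the moment at which its call begins: read the wrist's pose just before it. calibration takes no time and is no camera call.
- manip.hand_in(): hands the job in, once; it reports no verdict.
The state is a dict: "clock": time; "joint_pos": joint angles; "joint_velocities": joint speeds; "tau": joint torques, N m; "position": TCP position; "ee_rot": TCP orientation; "ft_force": force on the tool from outside, world axes, zero at the start; "torque": the same for the moment, N m; "grip_width": opening from 0.0 (shut) to 1.0 (fully open).
Only numpy, scipy, OpenCV 4.12 (cv2) and the standard library are available. Lean on these libraries where they do the work, as an engineer would, in place of code of your own. Each camera call takes 0.05 s, during which the arm holds its last target.

## Working session

There is one attempt and no reset: what is moved stays moved. The work goes in short steps, Python scripts to look and compute and a tool call to move; the robot and the scene stay as the last step left them, time stands still between calls to the robot, and variables do not carry over. Pictures are saved under pics/ and viewed, and the job is handed in when it is done.

Besides the shell and the picture viewer there is one more tool, called after "Request:" as a command line: name --pt "numbers of a row" for each row, then --argument value for the rest. move_arm: Moves the arm, as the interface text tells. Its arguments: {"type":"object","properties":{"deltas":{"type":"array"},"force":{"type":"number"}},"required":["deltas"]}

```bash
mkdir -p pics
cat > h.py <<'E'
from workcell import manip, viewer
import numpy as np, cv2
from scipy.spatial.transform import Rotation as Rn
E
python3 - <<'E'
from h import *
o=manip.get_obs()
print({k:np.round(v,3) for k,v in o.items()})
for n in ["scene","top"]:
    p,d=viewer.camera(n); c=viewer.calibration(n); print(n,c)
    cv2.imwrite(f"pics/{n}0.png",p[:,:,::-1]); np.savez(f"{n}0.npz",p=p,d=d)
E
```

```text
{'clock': np.float64(0.0), 'joint_pos': array([ 1.32 ,  0.333, -0.065,  1.461,  0.022,  1.35 , -0.089]), 'joint_velocities': array([-0.   , -0.   ,  0.   , -0.001, -0.002, -0.002, -0.002]), 'tau': array([ 1.0000e-03, -6.2544e+01,  4.9000e-02, -3.9162e+01,  1.6000e-02,
        1.0000e-02,  0.0000e+00]), 'position': array([ 0.141, -0.608,  0.231]), 'ee_rot': array([ 0.994,  0.114, -0.   , -0.001]), 'ft_force': array([-0.458,  1.37 ,  0.463]), 'torque': array([-0.005,  0.003, -0.004]), 'grip_width': np.float64(1.004)}
scene {'fx': 454.93159842145104, 'fy': 454.93159842145104, 'cx': 323.08788780052674, 'cy': 233.50691434285045, 'R': array([[ 0.87707711, -0.47972208, -0.02454532],
       [-0.30950831, -0.52531996, -0.79261816],
       [ 0.36734229,  0.70278422, -0.60922408]]), 't': array([-0.52089484,  0.20711829,  0.78984762])}
top {'fx': 602.2202071530206, 'fy': 602.2202071530206, 'cx': 327.9134557954921, 'cy': 247.70771522057558, 'R': array([[ 0.00579265, -0.99994948,  0.00821482],
       [-0.99653654, -0.00645396, -0.08290515],
       [ 0.08295398, -0.00770612, -0.99652358]]), 't': array([-0.06146877,  0.55063005,  1.19350096])}
```

View pics/scene0.png

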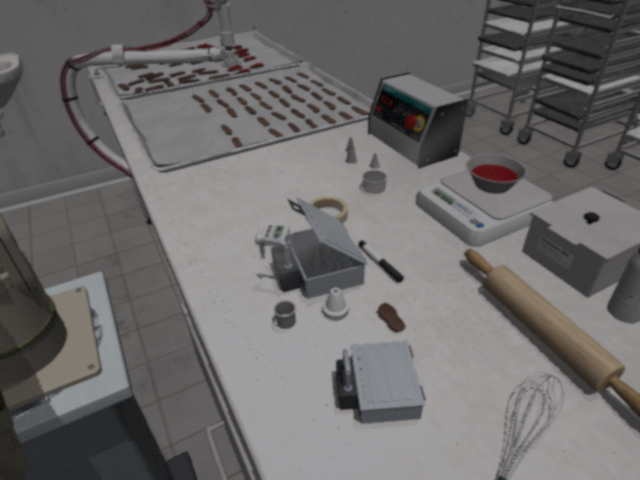

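View pics/top0.png

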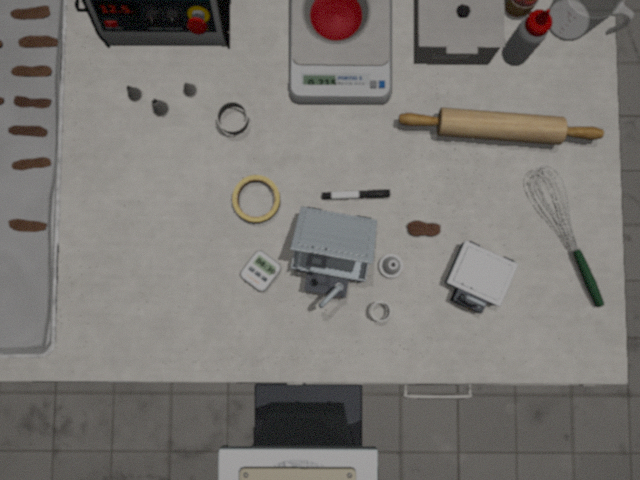

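The open, larger case is centred near (333,250) in the top view, with its lock and shackle near (325,290). The timer is at (260,270), the nozzle at (390,265) and the ring cutter at (378,312). The smaller, shut case at (480,275) is the look-alike. I'll zoom in next.

```bash
cat >> h.py <<'E'
def deproj(n,u,v,d):
    c=viewer.calibration(n); pc=np.array([(u-c['cx'])/c['fx']*d,(v-c['cy'])/c['fy']*d,d]); return c['R'].T@(pc-c['t'])
def ray(n,u,v,z):
    c=viewer.calibration(n); r=c['R'].T@np.array([(u-c['cx'])/c['fx'],(v-c['cy'])/c['fy'],1]); o=-c['R'].T@c['t']; return o+r*(z-o[2])/r[2]
def proj(n,X):
    c=viewer.calibration(n); p=c['R']@np.asarray(X,float)+c['t']; return np.array([c['fx']*p[0]/p[2]+c['cx'],c['fy']*p[1]/p[2]+c['cy']])
def cloud(n,d):
    c=viewer.calibration(n); v,u=np.mgrid[0:480,0:640]; pc=np.stack([(u-c['cx'])/c['fx']*d,(v-c['cy'])/c['fy']*d,d],-1); return (pc-c['t'])@c['R']
E
python3 - <<'E'
from h import *
for n,(x0,y0,w,h) in dict(top=(230,190,180,140),scene=(240,180,170,160)).items():
    z=np.load(n+"0.npz"); p=z['p'][y0:y0+h,x0:x0+w]; s=4.4 if n=='top' else 3.7
    cv2.imwrite(f"pics/{n}_crop.png",cv2.resize(p,None,fx=s,fy=s,interpolation=cv2.INTER_CUBIC)[:,:,::-1])
z=np.load("top0.npz"); P=cloud("top",z['d'])
np.set_printoptions(linewidth=250,suppress=True)
print((P[200:320:5,285:385:5,2]*1000).astype(int))
E
```

```text
[[   0    0   -3    0    0    1   -1    0   -2    0    4    0    5    0   -1   -3   -1    0   -8    0]
 [  -2    0   -4    4   -1    1    2    1    0   -3    1    1    0    0    0   -2   -4   -2    0    0]
 [  -2    0   -1   60   60   57   56   59    0   -1   -1   -4   -2    0   -2   -1    3   -1    2   -2]
 [   2    3   -2   71   73   70   65   63   71   60   59   55   55   50    0   -3    1   -2    3    0]
 [   0    0   -3   83   81   80   77   80   72   73   68   71   66   65   66   64   58   59   58    2]
 [   0    3   -4   88   92   94   92   84   84   83   78   79   82   73   76   71   75   68   64   -1]
 [   1   -5  101   98  104   97   97   98   95   92   89   93   84   87   85   84   82 1235   76    1]
 [   1   -2  112  115  112  111  110  104  102  101  101  100   96   95   92   91   88   86    0    0]
 [   0    4  116  120  119  119  115  119  113  116  113  112  108  110  104  103  102   95    2   -4]
 [  -1    0  129  127  129  127  121  122  122  122  123  115  115  115  113  110  110  102    2   -2]
 [   0   -2   40  133  136  132  129  129  131  125  127  128  126  12
[... 672 characters left out ...]
   50   49   50   47   44   46   51   98   49    1    0    2   -2    0    1   -1]
 [   1   -1    0   -3   29   50   51   47   50   50  112   52   48   -1    3   -3    0    0   -2   -7]
 [   1    0    0   -1    2    0   -2    0    0  111   45   53   50   -3   -4    0    2   -2   -2    2]
 [   1    0   -3    0    0   -1    0   -1  109    1   -2    0   -1   -3   -1    1    0    0    0   -2]
 [  -2   -2   -3    0    0   -1   -1  106    2   -1    0    0    2    0    0    0   -3    0    2   -1]
 [  -1    0   -1   -1    0   -2    0    1   -3    0    0    1    2   -5    2   -3    0    8    0   -1]
 [   0   -2    0   -3    1    1   -3    3   -1   -2   -3    1    0   -3   -1    0    0    0   -1   -1]]
```

View pics/top_crop.png

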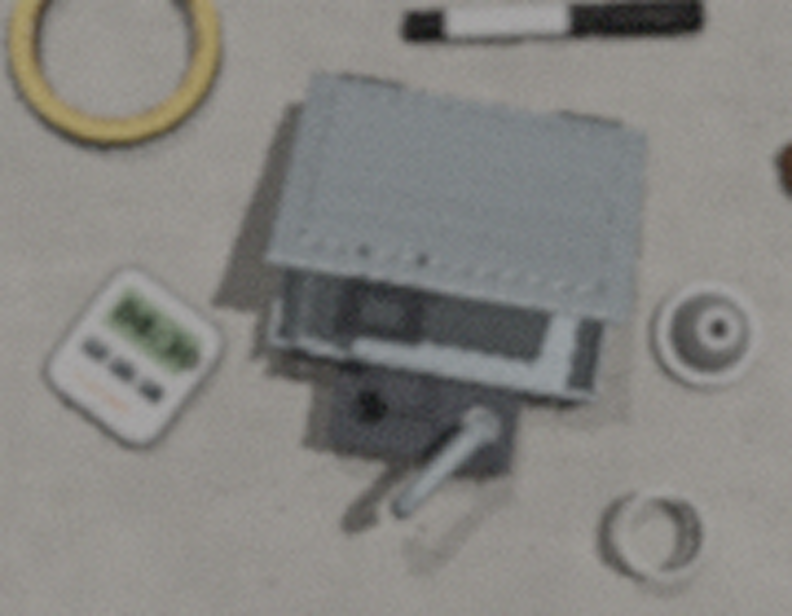

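View pics/scene_crop.png

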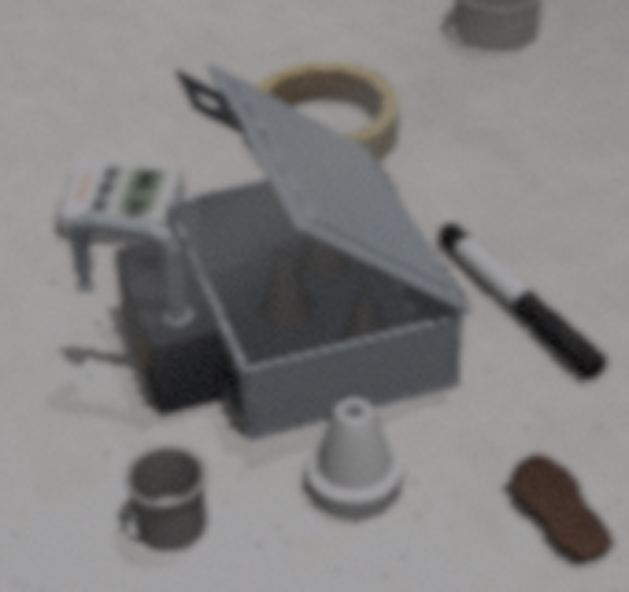

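Run:
```python
from h import *
np.set_printoptions(suppress=True,precision=4)
z=np.load("top0.npz");P=cloud("top",z['d']);p=z['p']
f=lambda u,v,zz: ray("top",230+(u+.5)/4.4-.5,190+(v+.5)/4.4-.5,zz)
hole=f(370,404,.05); leg=f(486,418,.105); toe=f(402,506,.105)
print("hole",hole,"leg",leg,"freeleg",toe, np.linalg.norm(hole-leg+[0,0,.055]),np.linalg.norm(toe-leg))
# lid plane
R=P[195:265,285:385].reshape(-1,3); m=(R[:,2]>.055)&(R[:,2]<.16)&(R[:,0]>hole[0]+.03); L=R[m]
c0=np.median(L,0)
for _ in range(10):
    c=L.mean(0);n=np.linalg.svd(L-c,full_matrices=False)[2][2]; r=abs((L-c)@n); L=L[r<.006]
n*=np.sign(n[2]); print("lid n",n,"angle",np.arccos(n[2]),"yaw",np.degrees(np.arctan2(-n[1],-n[0])),len(L))
# rims
a=f(268,345,.05); b=f(592,400,.05); print("front rim",a,b,np.linalg.norm(a-b),np.degrees(np.arctan2(a[1]-b[1],a[0]-b[0]))-90)
a=f(312,75,.055); b=f(650,130,.055); print("back",a,b,np.linalg.norm(a-b),np.degrees(np.arctan2(a[1]-b[1],a[0]-b[0]))-90)
d=hole-leg; print("yaw hole-leg",np.degrees(np.arctan2(d[1],d[0]))-90)
d=toe-leg; print("yaw toe-leg",np.degrees(np.arctan2(d[1],d[0]))-90)
# block top pixel region z 44..56
# bow points
B=P[260:320,300:360].reshape(-1,3); B=B[(B[:,2]>.09)&(B[:,2]<.125)]; 
B=B[B[:,0]<leg[0]+.03]; c,ev=B.mean(0),np.linalg.svd(B-B.mean(0),full_matrices=False)[2][0]; s=(B-c)@ev; print("bow",len(B),c,ev,s.min(),s.max(),np.median(B[:,2]))
for nm,X in dict(timer=(133,360,.02),noz=(705,335,.01),cut=(650,540,.018)).items(): print(nm,f(*X))
```

```text
hole [ 0.4821 -0.0303  0.05  ] leg [ 0.4749 -0.0806  0.105 ] freeleg [ 0.4374 -0.0451  0.105 ] 0.050814303136454624 0.05168189467116405
lid n [ 0.6503 -0.1083  0.7519] angle 0.7198219733322008 yaw 170.54268719437812 3626
front rim [0.5081 0.0155 0.05  ] [ 0.4844 -0.1296  0.05  ] 0.14700065194841358 -9.282173804348844
back [ 0.6294 -0.0032  0.055 ] [ 0.6056 -0.1552  0.055 ] 0.15385415544817913 -8.921396066468162
yaw hole-leg -8.081453188937957
yaw toe-leg 46.56644683945677
bow 156 [ 0.4545 -0.0609  0.1086] [-0.7138  0.6998 -0.0263] -0.02905962562481616 0.029424259707343983 0.10936759842486354
timer [0.5024 0.0789 0.02  ]
noz [ 0.516  -0.1847  0.01  ]
cut [ 0.4216 -0.1583  0.018 ]
```

Measured values:
- **Case:** yaw is about -9.1° and the origin is about (0.5575, -0.068). The rims and hinge agree with this to about 1 mm.
- **Lid:** about 0.72 rad open.
- **Swivel:** about 0.96 rad.

First I turn the tool so that tool x = case y and tool y = case x, then move above the lid with the fingers shut.

Request:
move_arm --pt "0 0 0 0 0 -9.7 -1" --pt "0 0 0 0 0 -9.7 -1" --pt "0 0 0 0 0 -9.7 -1" --pt "0 0 0 0 0 -9.7 -1" --pt "0 0 0 0 0 -9.7 -1" --pt "0 0 0 0 0 -9.7 -1" --pt "0 0 0 0 0 -9.7 -1" --pt "0.02 0.01 0 0 0 0 -1" --pt "0.043 0.022 0 0 0 0 -1" --pt "0.043 0.022 0 0 0 0 -1" --force 20

```text
clock: 1.35
position: [0.2117, -0.5114, 0.2308]
ee_rot: [0.761, 0.649, 0.0, -0.0]
ft_force: [1.6, 0.3, 1.2]
grip_width: 0.002
```

Request:
move_arm --pt "0.043 0.022 0 0 0 0 -1" --pt "0.043 0.022 0 0 0 0 -1" --pt "0.043 0.022 0 0 0 0 -1" --pt "0.043 0.022 0 0 0 0 -1" --pt "0.043 0.022 0 0 0 0 -1" --pt "0.043 0.022 0 0 0 0 -1" --pt "0.043 0.022 0 0 0 0 -1" --pt "0.043 0.022 0 0 0 0 -1" --pt "0.043 0.022 0 0 0 0 -1" --pt "0 0 0 0 0 0 -1"

```text
clock: 2.6
position: [0.4691, -0.1579, 0.2312]
ee_rot: [0.759, 0.652, 0.001, -0.0]
ft_force: [0.2, -1.0, -0.6]
grip_width: -0.002
```

Request:
move_arm --pt "0.04 0.02 0 0 0 0 -1" --pt "0.04 0.02 0 0 0 0 -1" --pt "0.022 0.013 0 0 0 0 -1" --pt "0 0 0.03 0 0 0 -1" --pt "0 0 0.03 0 0 0 -1" --pt "0 0 0.02 0 0 0 -1" --pt "0 0 0.01 0 0 0 -1" --pt "0 0 0.01 0 0 0 -1"

```text
clock: 3.6
position: [0.5361, -0.0699, 0.1313]
ee_rot: [0.761, 0.649, 0.0, 0.0]
ft_force: [0.2, 1.0, 2.2]
grip_width: 0.002
```

Request:
move_arm --pt "0 0 0.01 0 0 0 -1" --pt "0 0 0.01 0 0 0 -1" --pt "0 0 0.01 0 0 0 -1" --pt "0 0 0.01 0 0 0 -1" --pt "0 0 0.01 0 0 0 -1" --pt "0 0 0.005 0 0 0 -1"

```text
clock: 4.35
position: [0.5355, -0.0692, 0.0754]
ee_rot: [0.761, 0.649, -0.0, -0.0]
ft_force: [-0.7, -0.7, 1.8]
grip_width: -0.001
```

Request:
move_arm --pt "0 0 0.006 0 0 0 -1" --pt "0 0 0.006 0 0 0 -1" --pt "0 0 0.004 0 0 0 -1" --pt "0 0 0.002 0 0 0 -1" --pt "0 0 0 0 0 0 -1"

```text
clock: 4.97
position: [0.536, -0.0692, 0.0582]
ee_rot: [0.761, 0.649, 0.0, 0.0]
ft_force: [0.5, -0.7, 0.6]
grip_width: 0.0
```

Run:
```python
from h import *
o=manip.get_obs(); print(o['position'],o['ft_force'])
p,d=viewer.camera("scene"); cv2.imwrite("pics/s1.png",cv2.resize(p[150:340,200:410],None,fx=3,fy=3,interpolation=2)[:,:,::-1])
```

```text
[ 0.53598469 -0.06923531  0.05817962] [ 0.49779633 -0.65210224  0.59179432]
```

View pics/s1.png

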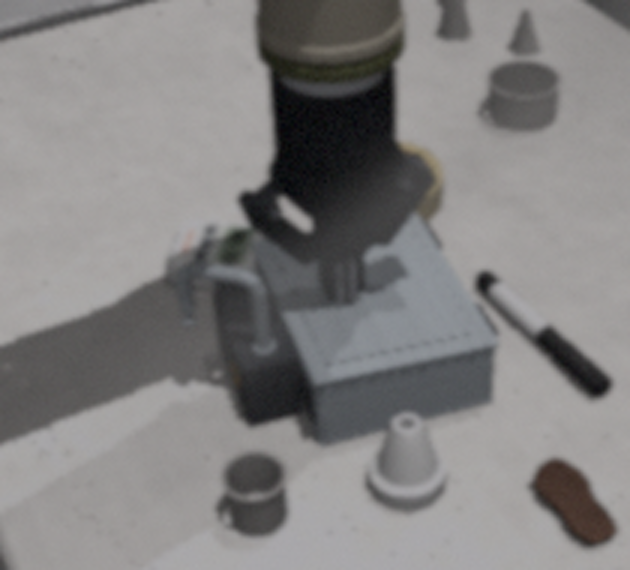

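The lid is almost shut and the shackle is still swung away at (240,270). I'll press the last few millimetres.

Request:
move_arm --pt "0 0 0.002 0 0 0 -1" --pt "0 0 0.001 0 0 0 -1" --pt "0 0 0.001 0 0 0 -1" --pt "0 0 0 0 0 0 -1" --pt "0 0 0 0 0 0 -1"

```text
clock: 5.65
position: [0.536, -0.0693, 0.0543]
ee_rot: [0.761, 0.649, 0.0, 0.0]
ft_force: [-0.6, -0.6, 2.1]
grip_width: 0.001
```

Request:
move_arm --pt "0 0 0.001 0 0 0 -1" --pt "0 0 0.001 0 0 0 -1" --pt "0 0 0 0 0 0 -1"

```text
clock: 6.02
position: [0.5362, -0.0693, 0.054]
ee_rot: [0.761, 0.649, -0.0, 0.001]
ft_force: [-8.9, 0.1, 22.1]
grip_width: -0.007
```

The lid is firmly shut: at z = 54 mm the force rose to 22 N. Now I lift and move above the bow.

Request:
move_arm --pt "0 0 -0.02 0 0 0 -1" --pt "0 0 -0.05 0 0 0 -1" --pt "0 0 -0.05 0 0 0 -1" --pt "-0.002 -0.027 -0.02 0 0 0 -0.4" --pt "-0.002 -0.027 0 0 0 0 -0.4" --pt "-0.002 -0.027 0 0 0 0 -0.4" --pt "0 0 0 0 0 0 -0.4" --pt "0 0 0 0 0 0 -0.4"

```text
clock: 7.02
position: [0.4556, -0.0626, 0.1928]
ee_rot: [0.761, 0.649, 0.0, 0.001]
ft_force: [0.3, 0.5, 0.4]
grip_width: 0.296
```

```bash
cat >> h.py <<'E'
def wrist(name):
    o=manip.get_obs(); p,d=viewer.camera("wrist"); c=viewer.calibration("wrist")
    T=np.eye(4);T[:3,:3]=Rn.from_quat(o['ee_rot']).as_matrix();T[:3,3]=o['position']
    cv2.imwrite(f"pics/{name}.png",p[:,:,::-1]); np.savez(name+".npz",p=p,d=d,T=T@c['T_tool_cam'],K=[c['fx'],c['fy'],c['cx'],c['cy']]); return o
def wray(name,u,v,z):
    a=np.load(name+".npz");fx,fy,cx,cy=a['K'];r=a['T'][:3,:3]@[(u-cx)/fx,(v-cy)/fy,1];o=a['T'][:3,3];return o+r*(z-o[2])/r[2]
def wcloud(name):
    a=np.load(name+".npz");fx,fy,cx,cy=a['K'];v,u=np.mgrid[0:480,0:640];d=a['d'];pc=np.stack([(u-cx)/fx*d,(v-cy)/fy*d,d],-1);return pc@a['T'][:3,:3].T+a['T'][:3,3]
E
python3 - <<'E'
from h import *
o=wrist("w1"); print(o['position'],o['grip_width'],o['ft_force'],viewer.calibration("wrist"))
E
```

```text
[ 0.45557216 -0.06255986  0.19279554] 0.2963454623493526 [0.27940498 0.46758189 0.44880641] {'fx': 355.1733096640541, 'fy': 355.1733096640541, 'cx': 313.15227732728016, 'cy': 241.1936759361937, 'T_tool_cam': array([[-4.93562507e-04, -9.54697887e-01, -2.97576377e-01,
         7.70018025e-02],
       [ 9.99999820e-01, -3.69525860e-04, -4.73078074e-04,
        -4.54797365e-04],
       [ 3.41684471e-04, -2.97576557e-01,  9.54697898e-01,
        -1.42364661e-01],
       [ 0.00000000e+00,  0.00000000e+00,  0.00000000e+00,
         1.00000000e+00]])}
```

View pics/w1.png

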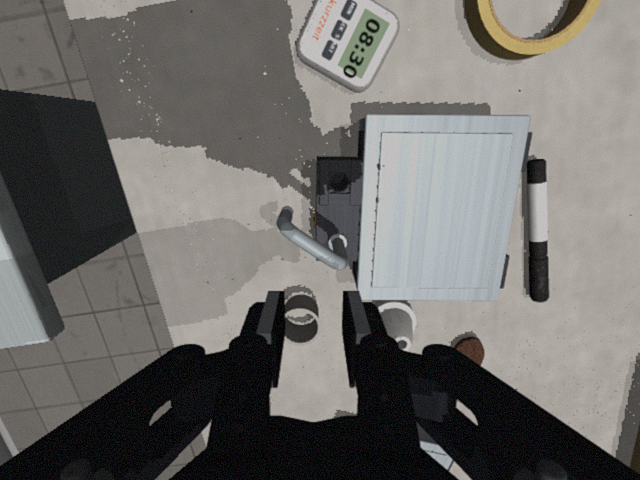

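The lid is shut and the hasp lies over the hole at about (338,182). The bow runs from (285,215) to (340,263).

Run:
```python
from h import *
np.set_printoptions(suppress=True,precision=4)
P=wcloud("w1"); a=np.load("w1.npz")
cv2.imwrite("pics/w1c.png",cv2.resize(a['p'][140:290,250:400],None,fx=4,fy=4,interpolation=2)[:,:,::-1])
B=P[190:280,260:360].reshape(-1,3);B=B[(B[:,2]>.1)&(B[:,2]<.125)];c=B.mean(0);ev=np.linalg.svd(B-c,full_matrices=False)[2][0];s=(B-c)@ev
print(len(B),c,ev,s.min(),s.max(),B[:,2].max(),np.percentile(B[:,2],90), c+ev*(s.min()+s.max())/2,np.degrees(np.arctan2(ev[1],ev[0])))
print("lid z",np.median(P[150:260,390:500,2]),np.median(P[150:260,370:380,2]),np.median(P[150:260,490:510,2]))
print("hole",wray("w1",338,182,.053),"leg base",wray("w1",338,241,.05))
for q in [(367,114),(529,116),(503,299),(358,298)]: print(wray("w1",*q,.056))
```

```text
1172 [ 0.4546 -0.0587  0.1093] [ 0.7217 -0.6916  0.0288] -0.027507599389880944 0.03081952185832725 0.11340149012175074 0.11191231497394914 [ 0.4558 -0.0599  0.1094] -43.78250664422526
lid z 0.0557443958899998 0.054324512336240555 0.055114318748292146
hole [ 0.4806 -0.028   0.053 ] leg base [ 0.4739 -0.0774  0.05  ]
[0.5085 0.0187 0.056 ]
[ 0.6271 -0.0017  0.056 ]
[ 0.6079 -0.1504  0.056 ]
[ 0.4838 -0.1295  0.056 ]
```

View pics/w1c.png

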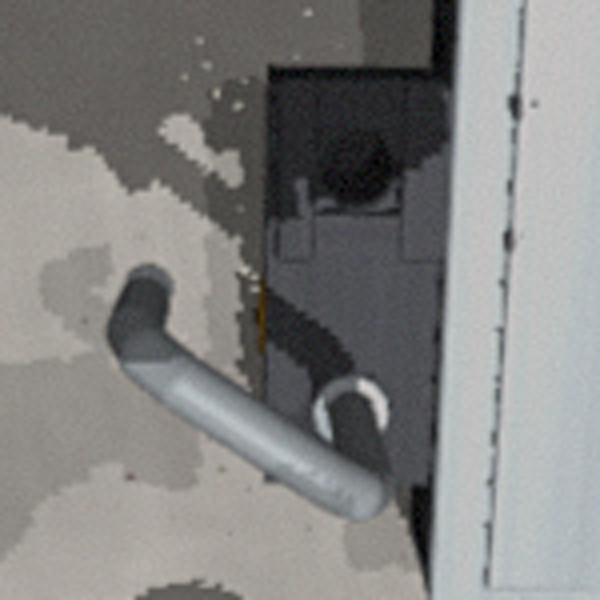

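Request:
move_arm --pt "0 0 0 0 0 -9.2 -0.4" --pt "0 0 0 0 0 -9.2 -0.4" --pt "0 0 0 0 0 -9.2 -0.4" --pt "0 0 0 0 0 -9.2 -0.4" --pt "0 0 0 0 0 -9.2 -0.4" --pt "0 0 0 0 0 -9.2 -0.4" --pt "0 0 0.02 0 0 0 -0.4" --pt "0 0 0.03 0 0 0 -0.4" --pt "0 0 0.015 0 0 0 -0.4" --pt "0 0 0 0 0 0 -0.4"

```text
clock: 8.32
position: [0.4548, -0.0621, 0.1267]
ee_rot: [0.373, 0.928, 0.0, -0.001]
ft_force: [0.7, 0.1, 0.9]
grip_width: 0.3
```

Run:
```python
from h import *
o=wrist("w2"); print(o['position'],o['ee_rot'],o['ft_force'])
a=np.load("w2.npz")
cv2.imwrite("pics/w2c.png",cv2.resize(a['p'][100:460,130:490],None,fx=1.65,fy=1.65,interpolation=2)[:,:,::-1])
```

```text
[ 0.45479865 -0.06209098  0.12667775] [ 3.73167055e-01  9.27763574e-01  3.05572666e-04 -1.00351800e-03] [0.67509755 0.11351558 0.92815333]
```

View pics/w2c.png

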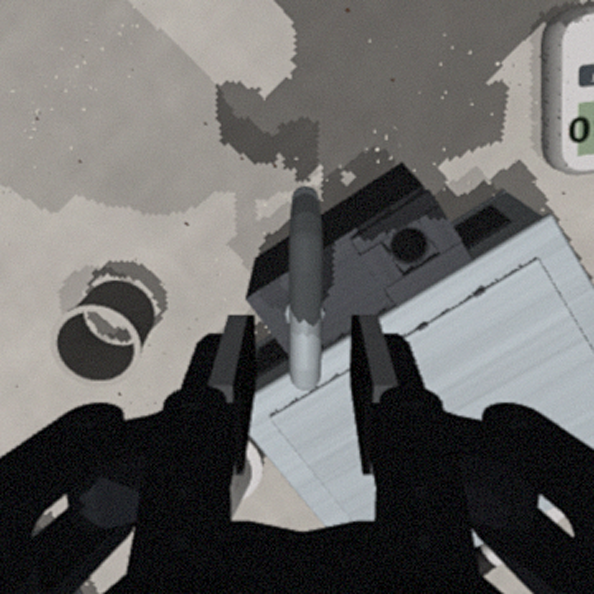

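The bar sits centred between the jaws and aligned with them. I'll descend to straddle it, then swing it clockwise about the long leg.

Request:
move_arm --pt "0 0 0.015 0 0 0 -0.4" --pt "0 0 0.015 0 0 0 -0.4" --pt "0 0 0.006 0 0 0 -0.6" --pt "0 0 0 0 0 0 -0.6"

```text
clock: 8.88
position: [0.4547, -0.0623, 0.0908]
ee_rot: [0.373, 0.928, 0.0, -0.0]
ft_force: [-0.1, 0.1, 0.6]
grip_width: 0.199
```

Request:
move_arm --pt "-0.0003 0.004 0 0 0 9.2 -0.6" --pt "-0.0003 0.004 0 0 0 9.2 -0.6" --pt "-0.0003 0.004 0 0 0 9.2 -0.6" --pt "-0.0003 0.004 0 0 0 9.2 -0.6" --pt "-0.0003 0.004 0 0 0 9.2 -0.6" --pt "-0.0003 0.004 0 0 0 9.2 -0.6" --pt "0 0 0 0 0 0 -0.6"

```text
clock: 9.75
position: [0.4774, -0.0549, 0.0917]
ee_rot: [0.76, 0.65, 0.0, 0.0]
ft_force: [0.5, -0.4, -0.3]
grip_width: 0.193
```

Run:
```python
from h import *
o=wrist("w3"); print(o['position'],o['ee_rot'],o['ft_force'],o['grip_width'])
a=np.load("w3.npz")
cv2.imwrite("pics/w3c.png",cv2.resize(a['p'][60:420,130:490],None,fx=1.65,fy=1.65,interpolation=2)[:,:,::-1])
```

```text
[ 0.4773567  -0.05485331  0.09167411] [7.60309424e-01 6.49560964e-01 2.36363237e-04 2.80625574e-04] [ 0.48138687 -0.39566077 -0.27214722] 0.19344089642716467
```

View pics/w3c.png

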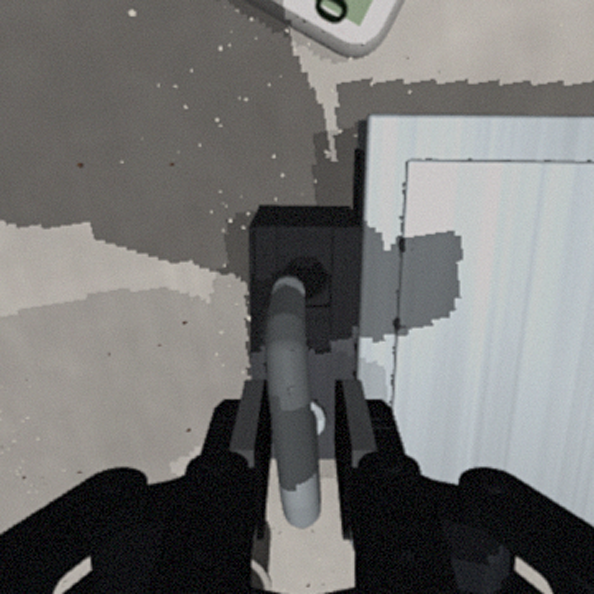

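The bar lags by about 8°, as the slack allows. I'll close gently to align it.

Request:
move_arm --pt "0 0 0 0 0 0 -0.7" --pt "0 0 0 0 0 0 -0.75" --pt "0 0 0 0 0 0 -0.8" --pt "0 0 0 0 0 0 -0.8" --force 20

```text
clock: 10.3
position: [0.4771, -0.055, 0.0914]
ee_rot: [0.761, 0.649, 0.0, 0.0]
ft_force: [0.8, 0.0, 0.1]
grip_width: 0.104
```

Run:
```python
from h import *
o=wrist("w4"); print(o['position'],o['ee_rot'],o['ft_force'],o['grip_width'])
a=np.load("w4.npz")
cv2.imwrite("pics/w4c.png",cv2.resize(a['p'][60:420,130:490],None,fx=1.65,fy=1.65,interpolation=2)[:,:,::-1])
```

```text
[ 0.47709235 -0.05501529  0.09141401] [7.60583745e-01 6.49239802e-01 1.06886691e-04 1.89635384e-04] [0.83302642 0.04953991 0.11054937] 0.10436903387876761
```

View pics/w4c.png

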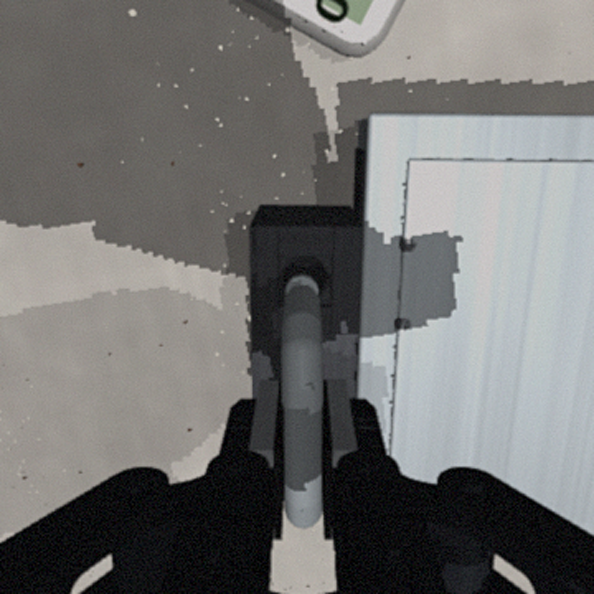

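The bar is now straight and its free leg is over the eye at about (303,278). I'll open, lift clear, shut the fingers above the bar and check.

Request:
move_arm --pt "0 0 0 0 0 0 -0.6" --pt "0 0 0 0 0 0 -0.5" --pt "0 0 0 0 0 0 -0.5" --pt "0 0 -0.015 0 0 0 -0.5" --pt "0 0 -0.02 0 0 0 -0.5" --pt "0 0 -0.015 0 0 0 -1" --pt "0 0 0 0 0 0 -1" --pt "0 0 0 0 0 0 -1"

```text
clock: 11.35
position: [0.4766, -0.055, 0.1409]
ee_rot: [0.761, 0.649, -0.0, -0.0]
ft_force: [0.0, -0.3, -0.1]
grip_width: 0.0
```

Run:
```python
from h import *
np.set_printoptions(suppress=True,precision=4)
o=wrist("w5"); print(o['position'],o['ee_rot'],o['ft_force'],o['grip_width'])
a=np.load("w5.npz")
cv2.imwrite("pics/w5c.png",cv2.resize(a['p'][100:460,130:490],None,fx=1.65,fy=1.65,interpolation=2)[:,:,::-1])
P=wcloud("w5");B=P.reshape(-1,3);m=(B[:,2]>.102)&(B[:,2]<.12)&(abs(B[:,0]-.478)<.02)&(abs(B[:,1]+.054)<.04);B=B[m];c=np.median(B,0);ev=np.linalg.svd(B-c,full_matrices=False)[2][0];s=(B-c)@ev
print(len(B),c,ev,s.min(),s.max(),np.degrees(np.arctan2(ev[1],ev[0])))
```

```text
[ 0.4766 -0.055   0.1409] [ 0.7607  0.6491 -0.0002 -0.0001] [ 0.0389 -0.2712 -0.1037] 0.00028814035175223226
1194 [ 0.4787 -0.0413  0.1101] [-0.1461 -0.978   0.1487] -0.017183816107594785 0.018491919707543717 -98.49353299303061
```

View pics/w5c.png

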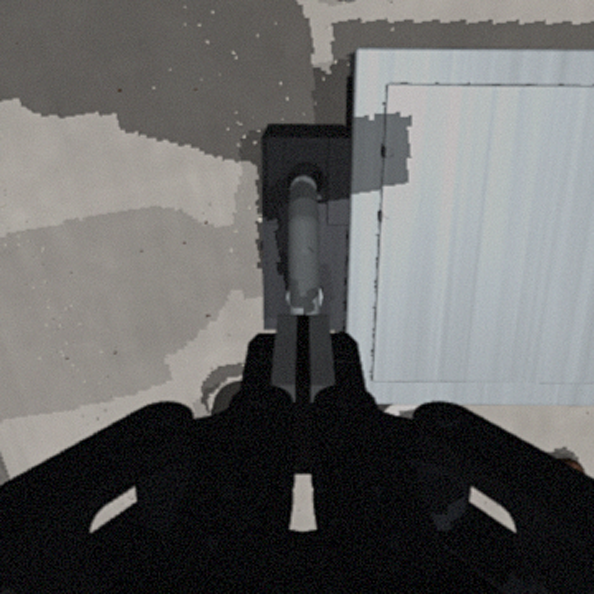

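The bar lies at 81.5° against the expected 81–82.6°, centred under the shut fingers. Now I press gently.

Request:
move_arm --pt "0 0 0.012 0 0 0 -1" --pt "0 0 0.01 0 0 0 -1" --pt "0 0 0.005 0 0 0 -1" --pt "0 0 0.002 0 0 0 -1" --pt "0 0 0.002 0 0 0 -1" --pt "0 0 0 0 0 0 -1"

```text
clock: 12.15
position: [0.4772, -0.0549, 0.1105]
ee_rot: [0.761, 0.649, 0.0, 0.0]
ft_force: [-0.2, 0.5, 2.4]
grip_width: -0.0
```

Request:
move_arm --pt "0 0 0.001 0 0 0 -1" --pt "0 0 0.001 0 0 0 -1" --pt "0 0 0.001 0 0 0 -1" --pt "0 0 0 0 0 0 -1"

```text
clock: 12.65
position: [0.477, -0.0549, 0.1073]
ee_rot: [0.761, 0.649, 0.0, 0.0]
ft_force: [0.8, 0.5, 1.9]
grip_width: -0.005
```

Request:
move_arm --pt "0 0 0.001 0 0 0 -1" --pt "0 0 0.001 0 0 0 -1" --pt "0 0 0.001 0 0 0 -1" --pt "0 0 0.001 0 0 0 -1" --pt "0 0 0 0 0 0 -1"

```text
clock: 13.28
position: [0.4769, -0.055, 0.1032]
ee_rot: [0.761, 0.649, -0.0, -0.0]
ft_force: [1.5, 0.9, 2.8]
grip_width: 0.003
```

Request:
move_arm --pt "0 0 0.0005 0 0 0 -1" --pt "0 0 0.0005 0 0 0 -1" --pt "0 0 0.0005 0 0 0 -1" --pt "0 0 0 0 0 0 -1"

```text
clock: 13.78
position: [0.477, -0.0549, 0.1018]
ee_rot: [0.761, 0.649, 0.0, 0.0]
ft_force: [0.8, 0.3, 3.7]
grip_width: 0.002
```

Request:
move_arm --pt "0 0 0.0005 0 0 0 -1" --pt "0 0 0.0005 0 0 0 -1" --pt "0 0 0.0005 0 0 0 -1" --pt "0 0 0 0 0 0 -1"

```text
clock: 14.28
position: [0.4769, -0.0549, 0.1003]
ee_rot: [0.761, 0.649, -0.0, 0.0]
ft_force: [0.4, -0.1, 3.5]
grip_width: -0.0
```

Request:
move_arm --pt "0 0 0.0005 0 0 0 -1" --pt "0 0 0.0005 0 0 0 -1" --pt "0 0 0.0005 0 0 0 -1" --pt "0 0 0 0 0 0 -1"

```text
clock: 14.78
position: [0.477, -0.0549, 0.0988]
ee_rot: [0.761, 0.649, 0.0, 0.0]
ft_force: [-0.4, 0.9, 3.5]
grip_width: 0.005
```

The leg is in the hole, with only the spring force (3.5 N) at about 11 mm down. Continuing.

Request:
move_arm --pt "0 0 0.001 0 0 0 -1" --pt "0 0 0.001 0 0 0 -1" --pt "0 0 0.0005 0 0 0 -1" --pt "0 0 0.0005 0 0 0 -1" --pt "0 0 0 0 0 0 -1"

```text
clock: 15.4
position: [0.4769, -0.0549, 0.0958]
ee_rot: [0.761, 0.649, 0.0, 0.0]
ft_force: [0.1, 0.0, 3.3]
grip_width: 0.002
```

Request:
move_arm --pt "0 0 0.0005 0 0 0 -1" --pt "0 0 0.0005 0 0 0 -1" --pt "0 0 0.0005 0 0 0 -1" --pt "0 0 0 0 0 0 -1"

```text
clock: 15.9
position: [0.477, -0.055, 0.0943]
ee_rot: [0.761, 0.649, 0.0, 0.0]
ft_force: [-0.1, -0.2, 3.7]
grip_width: 0.002
```

Request:
move_arm --pt "0 0 0.0005 0 0 0 -1" --pt "0 0 0.0005 0 0 0 -1" --pt "0 0 0.0005 0 0 0 -1" --pt "0 0 0 0 0 0 -1"

```text
clock: 16.4
position: [0.477, -0.0549, 0.0928]
ee_rot: [0.761, 0.649, 0.0, 0.0]
ft_force: [0.4, 0.8, 4.5]
grip_width: 0.001
```

Request:
move_arm --pt "0 0 0.0005 0 0 0 -1" --pt "0 0 0.0005 0 0 0 -1" --pt "0 0 0.0005 0 0 0 -1" --pt "0 0 0 0 0 0 -1"

```text
clock: 16.9
position: [0.4769, -0.0549, 0.0913]
ee_rot: [0.761, 0.649, -0.0, 0.0]
ft_force: [0.1, 0.4, 3.5]
grip_width: 0.001
```

Request:
move_arm --pt "0 0 0.0005 0 0 0 -1" --pt "0 0 0.0005 0 0 0 -1" --pt "0 0 0.0005 0 0 0 -1" --pt "0 0 0 0 0 0 -1"

```text
clock: 17.4
position: [0.4769, -0.055, 0.0898]
ee_rot: [0.761, 0.649, -0.0, 0.0]
ft_force: [0.4, 1.3, 3.3]
grip_width: -0.003
```

Request:
move_arm --pt "0 0 0.0005 0 0 0 -1" --pt "0 0 0.0005 0 0 0 -1" --pt "0 0 0.0005 0 0 0 -1" --pt "0 0 0 0 0 0 -1"

```text
clock: 17.9
position: [0.4769, -0.0549, 0.0883]
ee_rot: [0.761, 0.649, 0.0, 0.0]
ft_force: [0.5, 0.4, 3.9]
grip_width: 0.003
```

Request:
move_arm --pt "0 0 0.0005 0 0 0 -1" --pt "0 0 0.0005 0 0 0 -1" --pt "0 0 0 0 0 0 -1"

```text
clock: 18.27
position: [0.4769, -0.0549, 0.0873]
ee_rot: [0.761, 0.649, -0.0, 0.0]
ft_force: [0.8, 0.6, 4.7]
grip_width: -0.004
```

Request:
move_arm --pt "0 0 0.0005 0 0 0 -1" --pt "0 0 0.0005 0 0 0 -1" --pt "0 0 0.0005 0 0 0 -1"

```text
clock: 18.65
position: [0.4769, -0.0549, 0.0858]
ee_rot: [0.761, 0.649, -0.0, 0.0]
ft_force: [-0.5, 0.4, 5.1]
grip_width: -0.004
```

Request:
move_arm --pt "0 0 0.0005 0 0 0 -1" --pt "0 0 0.0005 0 0 0 -1" --pt "0 0 0 0 0 0 -1"

```text
clock: 19.02
position: [0.4769, -0.0549, 0.0848]
ee_rot: [0.761, 0.649, -0.0, 0.0]
ft_force: [0.4, 0.5, 4.2]
grip_width: -0.003
```

Request:
move_arm --pt "0 0 0.0005 0 0 0 -1" --pt "0 0 0.0005 0 0 0 -1" --pt "0 0 0 0 0 0 -1"

```text
clock: 19.4
position: [0.4769, -0.055, 0.0838]
ee_rot: [0.761, 0.649, -0.0, 0.0]
ft_force: [0.4, 1.2, 4.5]
grip_width: 0.0
```

Request:
move_arm --pt "0 0 0.0005 0 0 0 -1" --pt "0 0 0.0005 0 0 0 -1" --pt "0 0 0 0 0 0 -1"

```text
clock: 19.77
position: [0.477, -0.055, 0.0828]
ee_rot: [0.761, 0.649, 0.0, 0.0]
ft_force: [0.9, -0.3, 4.4]
grip_width: 0.002
```

Request:
move_arm --pt "0 0 0.0005 0 0 0 -1" --pt "0 0 0.0005 0 0 0 -1" --pt "0 0 0 0 0 0 -1"

```text
clock: 20.15
position: [0.477, -0.055, 0.0818]
ee_rot: [0.761, 0.649, -0.0, 0.0]
ft_force: [1.0, 0.8, 4.0]
grip_width: 0.001
```

Request:
move_arm --pt "0 0 0.0005 0 0 0 -1" --pt "0 0 0.0005 0 0 0 -1" --pt "0 0 0 0 0 0 -1"

```text
clock: 20.52
position: [0.477, -0.0549, 0.0808]
ee_rot: [0.761, 0.649, 0.0, 0.0]
ft_force: [0.6, 0.7, 5.0]
grip_width: -0.002
```

Request:
move_arm --pt "0 0 0.0005 0 0 0 -1" --pt "0 0 0.0005 0 0 0 -1" --pt "0 0 0 0 0 0 -1"

```text
clock: 20.9
position: [0.477, -0.0549, 0.0799]
ee_rot: [0.761, 0.649, 0.0, 0.0]
ft_force: [0.5, 1.0, 5.3]
grip_width: 0.002
```

Request:
move_arm --pt "0 0 0.0005 0 0 0 -1" --pt "0 0 0.0005 0 0 0 -1" --pt "0 0 0 0 0 0 -1"

```text
clock: 21.28
position: [0.4772, -0.0549, 0.0791]
ee_rot: [0.761, 0.649, 0.0, 0.0]
ft_force: [0.4, 0.8, 9.1]
grip_width: 0.003
```

The force rose to 9 N at z = 79 mm, so the leg is meeting the catch. I'll go on in small steps.

Request:
move_arm --pt "0 0 0.0005 0 0 0 -1" --pt "0 0 0.0005 0 0 0 -1" --pt "0 0 0 0 0 0 -1"

```text
clock: 21.65
position: [0.4773, -0.0549, 0.0783]
ee_rot: [0.761, 0.649, 0.0, 0.0]
ft_force: [-1.6, 1.8, 10.1]
grip_width: -0.003
```

Request:
move_arm --pt "0 0 0.0005 0 0 0 -1" --pt "0 0 0.0005 0 0 0 -1" --pt "0 0 0 0 0 0 -1"

```text
clock: 22.02
position: [0.4774, -0.0549, 0.0774]
ee_rot: [0.761, 0.649, 0.0, 0.0]
ft_force: [-0.0, 0.8, 11.2]
grip_width: 0.002
```

Request:
move_arm --pt "0 0 0.0005 0 0 0 -1" --pt "0 0 0.0005 0 0 0 -1" --pt "0 0 0 0 0 0 -1"

```text
clock: 22.4
position: [0.4775, -0.0549, 0.0765]
ee_rot: [0.761, 0.649, 0.0, 0.0]
ft_force: [-1.3, 1.3, 11.2]
grip_width: 0.001
```

Request:
move_arm --pt "0 0 0.0005 0 0 0 -1" --pt "0 0 0.0005 0 0 0 -1" --pt "0 0 0 0 0 0 -1"

```text
clock: 22.78
position: [0.4775, -0.0549, 0.0755]
ee_rot: [0.761, 0.649, 0.0, 0.0]
ft_force: [-1.5, 1.3, 12.1]
grip_width: 0.001
```

Request:
move_arm --pt "0 0 0.0005 0 0 0 -1" --pt "0 0 0.0005 0 0 0 -1" --pt "0 0 0 0 0 0 -1"

```text
clock: 23.15
position: [0.4774, -0.0548, 0.0742]
ee_rot: [0.761, 0.649, 0.0, 0.0]
ft_force: [0.9, 1.1, 7.7]
grip_width: 0.0
```

Request:
move_arm --pt "0 0 0.0005 0 0 0 -1" --pt "0 0 0.0005 0 0 0 -1" --pt "0 0 0 0 0 0 -1"

```text
clock: 23.52
position: [0.4773, -0.0548, 0.073]
ee_rot: [0.761, 0.649, 0.0, 0.0]
ft_force: [1.0, 0.9, 7.5]
grip_width: 0.002
```

The force fell from 12 to 7.5 N, so the lug is passing the catch. I'll continue in half-millimetre steps.

Request:
move_arm --pt "0 0 0.0005 0 0 0 -1" --pt "0 0 0 0 0 0 -1"

```text
clock: 23.78
position: [0.4768, -0.0549, 0.0721]
ee_rot: [0.761, 0.649, -0.0, -0.0]
ft_force: [0.0, -0.4, 0.6]
grip_width: -0.002
```

Request:
move_arm --pt "0 0 0.0005 0 0 0 -1" --pt "0 0 0 0 0 0 -1"

```text
clock: 24.02
position: [0.4768, -0.0552, 0.0717]
ee_rot: [0.761, 0.649, -0.0, -0.0]
ft_force: [0.6, 0.4, 3.7]
grip_width: -0.001
```

The force dropped to 0.6 N, which is the click. Now I lift off and check.

Request:
move_arm --pt "0 0 -0.003 0 0 0 -1" --pt "0 0 -0.005 0 0 0 -1" --pt "0 0 -0.02 0 0 0 -1" --pt "0 0 -0.04 0 0 0 -1" --pt "0 0 -0.03 0 0 0 -1" --pt "-0.02 0 -0.02 0 0 0 -1" --pt "-0.03 0 0 0 0 0 -1" --pt "0 0 0 0 0 0 -1"

```text
clock: 25.02
position: [0.4685, -0.1065, 0.19]
ee_rot: [0.762, 0.648, -0.0, 0.0]
ft_force: [0.1, 0.3, 0.7]
grip_width: -0.001
```

Run:
```python
from h import *
np.set_printoptions(suppress=True,precision=4)
o=wrist("w6"); print(o['position'],o['ft_force'])
a=np.load("w6.npz"); p=a['p']
q,d=viewer.camera("scene")
h=lambda im:cv2.resize(im,(400,400),interpolation=2)
cv2.imwrite("pics/f6.png",np.hstack([h(p[0:400,130:530]),h(q[150:350,200:400])])[:,:,::-1])
P=wcloud("w6");B=P.reshape(-1,3);m=(B[:,2]>.061)&(B[:,2]<.12)&(abs(B[:,0]-.478)<.015)&(abs(B[:,1]+.054)<.045);B=B[m];c=np.median(B,0);ev=np.linalg.svd(B-c,full_matrices=False)[2][0];s=(B-c)@ev
print(len(B),c,ev,s.min(),s.max(),np.degrees(np.arctan2(ev[1],ev[0])),np.percentile(B[:,2],[5,50,95]))
B=P.reshape(-1,3);m=(abs(B[:,0]-.55)<.03)&(abs(B[:,1]+.02)<.02);print("lid z",np.median(B[m],0))
```

```text
[ 0.4685 -0.1065  0.19  ] [0.0611 0.3288 0.6751]
1025 [ 0.4778 -0.0519  0.0702] [-0.1718 -0.9849  0.0189] -0.02757211924675571 0.029424611607256616 -99.89643363595079 [0.0652 0.0702 0.0724]
lid z [ 0.5501 -0.0194  0.0557]
```

View pics/f6.png

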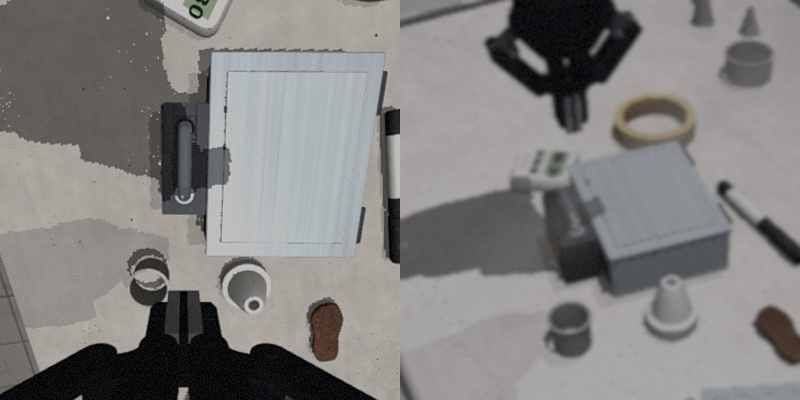

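The shackle stays down: the bar top is at about 72 mm, against 112 mm when up, so it sits about 39 mm down. The bar is straight at 80.1°, the lid is shut at 55.7 mm, and the bystanders look untouched. Handing in.

Run:
```python
from h import *
print(manip.hand_in())
```

```text
the job is handed in; nothing more can be done
None
```

The case is locked: the lid is shut, the shackle is caught and stays down by itself, and the job was handed in at about 25 s of the 54 s.

- **Lid:** I pushed it down with shut fingers until it met the case, with 22 N at the end. Its top then measured 55.7 mm, against 56 mm expected.
- **Swing:** I straddled the bow, swung it about 55° round the long leg, and closed the jaws lightly to straighten it. A wrist picture showed the free leg over the eye.
- **Press:** I pressed in 0.5–1 mm steps, reading the wrist force after every few steps. The leg met the catch about 31 mm down, the highest reading was 12 N, and it dropped to 0.6 N at the click, about 38 mm down.
- **Last checks, after letting go:** the bar top sat at about 72 mm, some 39 mm down. The bar lay at 80.1°, within 1° of the case axis, and the arm was clear of everything.
- **Bystanders:** I judged them by eye in the last pictures, where they looked unmoved. I did not re-measure their positions.

No check failed or disagreed.

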